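# Set an ignition coil under the test booth's shield sash

## Robot

A 6-joint arm with a two-finger parallel gripper is mounted at the origin on the work surface. World frame = base frame: x ahead of the robot, y to its left, z up, the work surface at z = 0. Lengths are in m, angles in rad, forces in N, time in s.
With the tool pointing down it reaches from about 0.25 to 0.85 m from the base axis. Payload 12.5 kg.
Tool frame: the origin (TCP) lies at the very end of the fingers, on their centre line; the grasp point (between the pads) lies 19 mm behind it; z points along the fingers, y is the line along which they close (so a half turn about z gives the same grasp; the last joint's range is limited). The gripper opens to 93 mm and grips with 3 to 60 N. Pads are 15 mm wide; open, the fingers measure 128 mm over their backs; the gripper's body (75 mm by 188 mm) begins 65 mm behind the grasp point.
Start: joints at [1.209, 0.351, 1.652, -0, 1.139, -0.085], TCP at [0.15, 0.529, 0.219] pointing down, gripper open.
Joint ranges: [-2.75, 2.75], [-0.79, 2.1], [0.01, 2.65], [-1.57, 4.71], [0.07, 3.14], [-2.87, 2.87]. Speed limits (rad/s): [2.22, 2.22, 2.79, 3.14, 3.14, 3.14].

## Interface

Orientations are given as a unit quaternion [x, y, z, w].
In Python, from plant import ctrl gives the robot as it stands. Calls block until the motion is done:
- ctrl.move_pose(position, orientation): joint-space move of the TCP to a pose.
- ctrl.move_straight(position, v=0.15, rot=None, until_force=None): straight line of the TCP; rot=None keeps the orientation; v is the mean speed in m/s. With until_force (N) it stops when the force on the tool has changed by that much, and returns True; else False.
- ctrl.goto_joints(angles): joint-space move.
- ctrl.let_go() and ctrl.grab(force=None): open the fingers fully, or close them until they stop; force is the grip in N (None keeps the last).
- ctrl.sleep(seconds).
- ctrl.inverse_kinematics(position, orientation): joint angles nearest the present ones, or None.
- ctrl.state(): the state.
- ctrl.camera(name): name is "side" or "top" or "wrist"; returns the picture (480x640x3 uint8, red, green, blue); there is no depth.
- ctrl.calibration(name): a dict with "intrinsics" (3x3 intrinsics, pixels), "distortion" ([k1, k2, p1, p2, k3] as OpenCV has them; the pictures are not rectified), "cam_to_world" (4x4, takes a point from camera to world coordinates); the wrist camera has in their place "hand_eye" (4x4, takes a point from camera to tool coordinates, whose origin is the TCP and whose axes are the flange's). Camera axes: x right, y up, looking along -z (the intrinsics and any distortion apply to the point x, -y, -z); pixel columns grow to the right and rows downward; lengths in m; the calibration is good to about 2 mm. A picture is of the moment at which its call begins: read the wrist's pose just before it. calibration takes no time and is no camera call.
A pose or a line that the arm cannot do raises ctrl.PlanningError and nothing moves.
- ctrl.sign_off(): hands the job in; it is judged then, once.
The state is a dict: "t": time; "joint_positions": joint angles; "joint_vel": joint speeds; "joint_torque": joint torques, N m; "tcp_pos": TCP position; "tcp_rot": TCP orientation; "force": force on the tool from outside, world axes, zero at the start; "ft_torque": the same for the moment, N m; "gripper_width": finger opening in m; "finger_force": force on a finger pad.
Only numpy, scipy, OpenCV 4.12 (cv2) and the standard library are available. Lean on these libraries where they do the work, as an engineer would, in place of code of your own. Each camera call takes 0.05 s, during which the arm holds its last target. There are 200 camera calls.

## Task

Get the long ignition coil ready for a spark test: lift the booth's clear shield sash by its handle to the top of its travel, then gently lay the coil lengthwise in the V cradle under the raised sash, rubber boot inside the booth and head outside, and let go of it. Finally bring the sash down by its handle until the foot on its lower edge rests lightly on the coil's stem, without pressing hard on it, and let go. Leave the short coil, the screwdriver and the jar where they are.

Things in the scene. Friction and masses are not known exactly. Their poses are not given: they have to be found in the camera images.
- booth: Fixed spark-test booth, 280 mm wide, 230 deep, open on top, clear side and back panes 152 tall, front towards the robot. Origin: on the table, mid-width, in the sash plane; x runs level into the booth, y to its left, z up. Two grey channels (28 x 22, 250 tall, at y = +-128 mm) guide the sash; a front wall 50 tall has a gap 85 wide in the middle for the cradle.
- cradle_low (a point): Mid-width of the fixed cradle, in the sash plane, 45 mm above the table. Two V blocks stand in line along booth x, at x = -45 to -9 and 9 to 27 mm; the sash passes between. Right-angled V, mouth 28 mm wide; a 26 mm stem's axis lies 18 mm above V bottom, cheeks end 14 to 19 mm above it. The cradle is screwed up or down: V bottom is 0 to 25 mm above this point, unmeasured: feel for it.
- sash: Clear sliding sash, 232 mm wide (y), 106 tall, about 0.55 kg. Origin: centre of the underside of its lower edge bar. It slides only up and down, origin 62 mm (lowest) to 182 mm (top) above the table. Channel friction of about 8 N holds it wherever it is left: raising takes about 14 N, lowering about 3 N of push.
- sash_handle (a point): Centre of the sash handle: a level black bar 130 mm long (booth y), 18 thick (x), 16 high, on two posts at y = +-55 mm, above the sash with 26 mm clear below the bar. 140 mm above the sash origin, moves with it. Pinch it from above.
- foot_high (a point): On the sash, same point as its origin: the highest place of the hold-down foot's underside. The foot is a black block (14 thick, 34 wide, 48 tall) clamped at the middle of the sash's lower edge; it comes to rest on the coil between the two V blocks. Its underside is 0 to 20 mm below this point, as someone last left it: unmeasured, feel for it. It does not slip under 25 N.
- coil: Long ignition coil, 200 mm, 0.2 to 0.33 kg, lying on the table left or right: black box head (50 long, 40 wide, 36 high) at -x, grey stem (diameter 26, 105 long), black rubber boot (diameter 36, 45 long) at +x. Origin under mid-stem, level with the underside of head and boot; x from head to boot; axis 18 mm up. Head centre at x = -77.5 mm, stem to x = +-52.5; mass centre near x = -4.
- coil_nose (a point): Centre of the end face of the long coil's boot, on the axis.
- short_coil: A shorter ignition coil, about 107 mm long, same head, no long boot. Not wanted. Origin under the middle of its stem.
- driver: Screwdriver, 190 mm long, lying on the table in front of the booth; bystander. Origin under its middle.
- jar: Lidded jar, diameter 66, 85 mm tall; bystander. Origin under its middle.

How it is judged:
By the outcome, as a careful person would: the job done as asked, in the order asked, and still so for the second after the job is handed in, with the robot touching nothing.
It also fails if it takes over 72 s, if anything falls off the work surface, if the arm or the gripper's body presses on something with over 40 N, if the wrist force passes 120 N, or if a joint passes its speed limit or range.

## Working session

There is one attempt and no reset: what is moved stays moved. The work goes in short steps, each a Python script; the robot and the scene stay as the last script left them, time stands still between calls to the robot, and variables do not carry over. Pictures are saved under pics/ and viewed, at most 10 in all, crops included, and the job is handed in when it is done.

```bash
ls; mkdir -p pics; python3 - <<'E'
from plant import ctrl
import cv2
for n in ["top","side","wrist"]:
    cv2.imwrite(f"pics/{n}0.png",ctrl.camera(n)[:,:,::-1])
    c=ctrl.calibration(n); print(n,{k:v.tolist() if hasattr(v,'tolist') else v for k,v in c.items()})
print(ctrl.state())
E
```

```text
pics
plant.py
top {'intrinsics': [[517.0641350766327, 0.0, 317.41282955247834], [0.0, 517.0641350766327, 245.2483915752503], [0.0, 0.0, 1.0]], 'distortion': [0.003892585671111271, 0.0, 0.0, 0.0, 0.0], 'cam_to_world': [[0.025492523511436663, 0.995653946926778, -0.08957315007382348, 0.4600094756685673], [-0.9996388620167346, 0.026151073033247537, 0.006186026600151521, 0.011144341533203721], [0.008501575789633497, 0.08938310437850436, 0.9959610353125039, 1.1070768844451828], [0.0, 0.0, 0.0, 1.0]]}
side {'intrinsics': [[583.8945572972171, 0.0, 320.27661580361934], [0.0, 583.8945572972171, 237.61218154845085], [0.0, 0.0, 1.0]], 'distortion': [-0.11333401607112435, 0.0, 0.0, 0.0, 0.0], 'cam_to_world': [[0.7524008906692582, 0.383474908643179, -0.5355743591334559, -0.005264035533465216], [-0.6586988197550805, 0.44167091280553017, -0.6091327192285716, -0.6116848628229979], [0.0029605022159626604, 0.8110941987356556, 0.5849080579065346, 0.7719742667913048], [0.0, 0.0, 0.0, 1.0]]}
wrist {'intrinsics': [[366.84420083567534, 0.0, 318.1166236026462], [0.0, 366.84420083567534, 234.282077486311], [0
[... 389 characters left out ...]
, 'joint_positions': array([ 1.20941019e+00,  3.51146503e-01,  1.65221667e+00,  5.12587676e-06,
        1.13908708e+00, -8.46067073e-02]), 'joint_vel': array([ 0.00086081, -0.0013517 , -0.00308248,  0.00076908,  0.00227238,
       -0.00130198]), 'joint_torque': array([ 1.19175343e-04, -4.97465372e+01, -2.85342622e+01,  6.99087395e-02,
        2.46294332e-02, -3.23236554e-05]), 'tcp_pos': array([0.15018674, 0.52885282, 0.21822942]), 'tcp_rot': array([ 1.37949456e-01,  9.90439177e-01, -4.17666998e-04, -9.70998508e-05]), 'force': array([-0.62461995,  0.69071419, -0.40934126]), 'ft_torque': array([-0.01022424,  0.03530813, -0.02276035]), 'finger_force': 0.0, 'gripper_width': 0.09270220100174513}
```

View pics/top0.png

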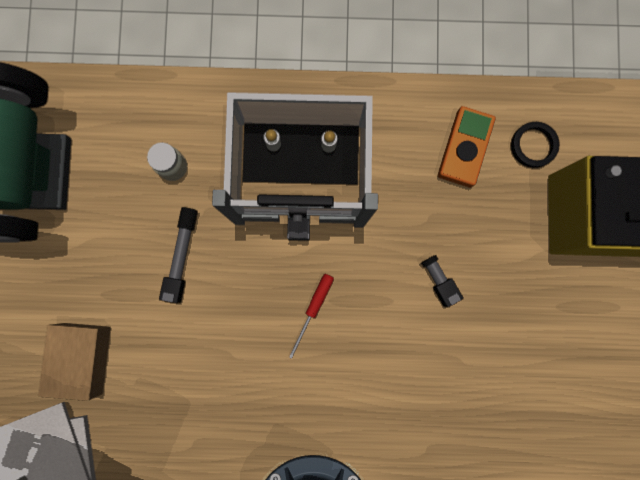

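View pics/side0.png

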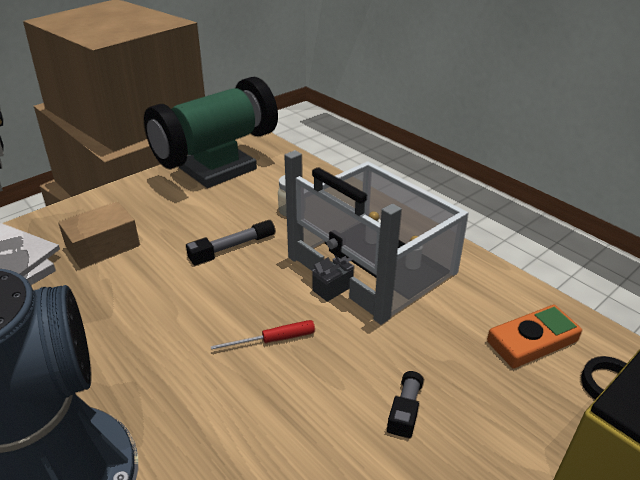

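The top view shows the long coil at left (head ~(172,290), boot ~(188,218)), the booth centred at ~(298,200) with the sash handle at (257–333, 201), the driver at (312,315), the short coil at (441,281) and the jar at (163,158). The side view agrees, and the sash is low.

```bash
cat > h.py <<'E'
from plant import ctrl
import numpy as np, cv2
from scipy.spatial.transform import Rotation as R
def cam(name, state=None):
    c=ctrl.calibration(name)
    if name!="wrist": return c, np.array(c["cam_to_world"])
    T=np.eye(4); T[:3,:3]=R.from_quat(state["tcp_rot"]).as_matrix(); T[:3,3]=state["tcp_pos"]
    return c, T@np.array(c["hand_eye"])
def rays(name, px, state=None):
    c,T=cam(name,state)
    u=cv2.undistortPoints(np.array(px,float).reshape(-1,1,2),np.array(c["intrinsics"]),np.array(c["distortion"])).reshape(-1,2)
    d=np.c_[u[:,0],-u[:,1],-np.ones(len(u))]@T[:3,:3].T
    return T[:3,3],d
def plane(name, px, z, state=None):
    o,d=rays(name,px,state); return o+d*((z-o[2])/d[:,2])[:,None]
def proj(name, P, state=None):
    c,T=cam(name,state); q=(np.atleast_2d(P)-T[:3,3])@T[:3,:3]*[1,-1,-1]
    return cv2.projectPoints(q,np.zeros(3),np.zeros(3),np.array(c["intrinsics"]),np.array(c["distortion"]))[0].reshape(-1,2)
def tri(p1,p2,n1="top",n2="side"):
    a,d=rays(n1,[p1]); b,e=rays(n2,[p2]); d=d[0];e=e[0]
    s=np.linalg.lstsq(np.c_[d,-e],b-a,rcond=None)[0]
    return (a+d*s[0]+b+e*s[1])/2, np.linalg.norm(a+d*s[0]-b-e*s[1])
def biggest(m):
    cs=cv2.findContours(m.astype(np.uint8),cv2.RETR_EXTERNAL,cv2.CHAIN_APPROX_NONE)[0]
    return max(cs,key=cv2.contourArea)
E
python3 - <<'E'
from h import *
t=cv2.imread("pics/top0.png"); s=cv2.imread("pics/side0.png")
hs=cv2.cvtColor(t,cv2.COLOR_BGR2HSV)
m=np.zeros(t.shape[:2],bool); m[200:310,150:205]=1
lo=(hs[...,1]<70)&m
c=biggest(lo); print("coil rect",cv2.minAreaRect(c),cv2.contourArea(c))
r=cv2.boxPoints(cv2.minAreaRect(c)); print(plane("top",r,0.018).round(4))
# handle
m[:]=0; m[190:212,245:345]=1
c=biggest((t.max(2)<45)&m); print("handle top",cv2.minAreaRect(c))
a=cv2.resize(t[180:250,205:385],None,fx=4,fy=4,interpolation=cv2.INTER_CUBIC)
b=cv2.resize(s[140:330,270:480],None,fx=3,fy=3,interpolation=cv2.INTER_CUBIC)
out=np.zeros((600,800,3),np.uint8); 
a=a[:, :720]; out[:280,:720]=a; b=cv2.resize(s[150:260,280:410],None,fx=2.9,fy=2.9); out[281:600,:b.shape[1]]=b[:319]
b=cv2.resize(t[200:310,140:220],None,fx=2.9,fy=2.9); out[281:600,400:400+b.shape[1]]=b[:319]
cv2.imwrite("pics/crop1.png",out)
E
```

```text
coil rect ((177.76687622070312, 254.73846435546875), (20.39476776123047, 94.90966796875), 10.660347938537598) 1239.0
[[0.4356 0.3323 0.018 ]
 [0.6333 0.3056 0.018 ]
 [0.6264 0.2628 0.018 ]
 [0.4288 0.2902 0.018 ]]
handle top ((294.51123046875, 200.80665588378906), (75.10313415527344, 11.43399715423584), 0.9240452647209167)
```

View pics/crop1.png

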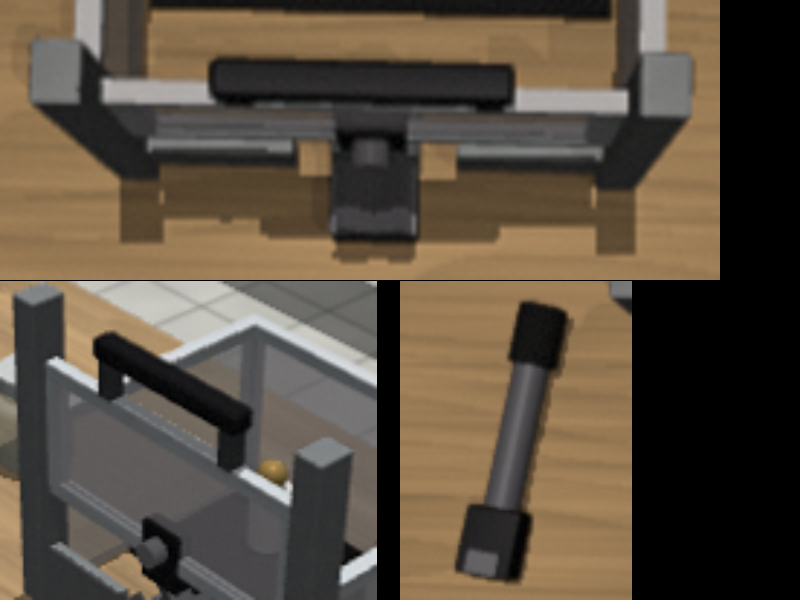

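The crop shows channel tops centred near top-image (219.3,197.5) and (371.5,201.4), and the handle bar at side ≈(339,185). The coil rectangle measures 199.5 mm long, which fits.

```bash
python3 - <<'E'
from h import *
P=plane("top",[(219.3,197.5),(371.5,201.4)],0.25); print(P.round(4), np.linalg.norm(P[0]-P[1]))
s=cv2.imread("pics/side0.png"); m=np.zeros(s.shape[:2],bool); m[160:205,308:372]=1
c=biggest((s.max(2)<45)&m); print(cv2.minAreaRect(c))
print(tri((294.5,200.8),(339.3,184.8)))
b=P.mean(0); d=P[0]-P[1]; yaw=np.arctan2(-d[0],d[1]); print("booth",b,"yaw",np.degrees(yaw))
for sg in (1,-1):
    ty=np.array([np.cos(yaw),np.sin(yaw),0])*sg; tz=np.array([0,0,-1.]); tx=np.cross(ty,tz)
    q=R.from_matrix(np.c_[tx,ty,tz]).as_quat(); print(sg,q,ctrl.inverse_kinematics([b[0]-.0,b[1],.36],q))
cy=np.arctan2(-.0267,.1977)
for sg in (1,-1):
    ty=np.array([-np.sin(cy),np.cos(cy),0])*sg; tx=np.cross(ty,tz)
    q=R.from_matrix(np.c_[tx,ty,tz]).as_quat(); print(sg,q,ctrl.inverse_kinematics([.47,.306,.2],q))
    ty=np.array([-np.sin(yaw),np.cos(yaw),0])*sg; tx=np.cross(ty,tz)
    q=R.from_matrix(np.c_[tx,ty,tz]).as_quat(); print(sg,q,ctrl.inverse_kinematics([.47,.03,.2],q))
E
```

```text
[[ 0.6131  0.1722  0.25  ]
 [ 0.6133 -0.0831  0.25  ]] 0.25522532316461494
((336.827392578125, 189.1476593017578), (60.82709884643555, 20.922496795654297), 27.64597511291504)
(array([0.61467097, 0.04536269, 0.23747169]), np.float64(0.004053464884124244))
booth [0.61320212 0.04456217 0.25      ] yaw 0.06421103854541342
1 [0.70671045 0.7075029  0.         0.        ] [-3.16054711e-03  3.77597590e-01  1.26986994e+00 -4.44089210e-16
  1.49412513e+00 -4.28124115e-03]
-1 [ 0.7075029  -0.70671045  0.         -0.        ] None
1 [0.06707006 0.99774827 0.         0.        ] [ 4.94115353e-01  3.90083231e-01  1.64340342e+00 -4.44089210e-16
  1.10810600e+00 -9.42440086e-01]
1 [-5.60346990e-04  9.99999843e-01  0.00000000e+00  0.00000000e+00] [-3.51530569e-02  2.29651431e-01  1.86893640e+00 -4.44089210e-16
  1.04300482e+00 -1.60707008e+00]
-1 [ 0.99774827 -0.06707006  0.         -0.        ] [ 4.94115353e-01  3.90083231e-01  1.64340342e+00 -4.44089210e-16
  1.10810600e+00  2.19915257e+00]
-1 [ 9.99999843e-01  5.60346990e-04  0.00000000e+00 -0.00000000e+00] [-3.51530569e-02  2.29651431e-01  1.86893640e+00 -4.44089210e-16
  1.04300482e+00  1.53452258e+00]
```

```bash
python3 - <<'E'
from h import *
import json
def snap(n):
    s=ctrl.state(); im=ctrl.camera("wrist")[:,:,::-1].copy(); cv2.imwrite(f"pics/{n}.png",im)
    json.dump({k:list(map(float,s[k])) for k in("tcp_pos","tcp_rot")},open(f"pics/{n}.json","w")); return s,im
ctrl.move_pose([.50,.302,.28],[0.06707006,0.99774827,0,0]); ctrl.sleep(.2)
s1,a=snap("w_coil")
ctrl.move_pose([.6135,.0446,.36],[0.70671045,0.7075029,0,0]); ctrl.sleep(.2)
s2,b=snap("w_handle"); print(ctrl.state()["t"],s2["tcp_pos"],s2["force"])
out=np.hstack([cv2.resize(a,(400,300)),cv2.resize(b,(400,300))]); cv2.imwrite("pics/both.png",out)
E
```

```text
3.3333 [0.61331578 0.04557368 0.35980687] [ 0.38187692 -0.51127078  0.00596894]
```

View pics/both.png

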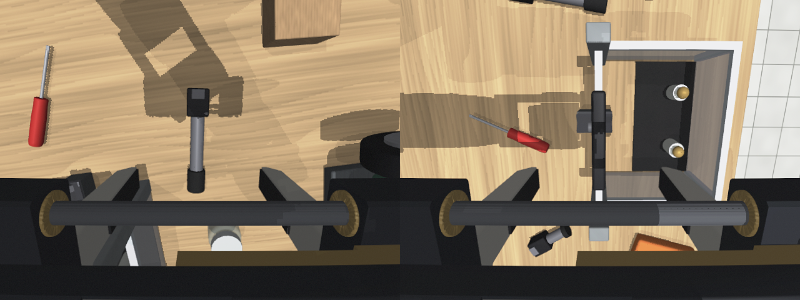

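The wrist shots show the coil vertical at ~(315,140–307) full-res with its head on top. In the second shot the handle bar is at ~(317,147–290) full-res, with both channel tops visible.

```bash
python3 - <<'E'
from h import *
import json
a=cv2.imread("pics/w_coil.png"); sa=json.load(open("pics/w_coil.json"))
hs=cv2.cvtColor(a,cv2.COLOR_BGR2HSV); m=np.zeros(a.shape[:2],bool); m[130:316,290:345]=1
lo=(hs[...,1]<70)&m; c=biggest(lo); x,y,w,h=cv2.boundingRect(c); print("bbox",x,y,w,h)
prof=[(r,np.where(lo[r])[0].min(),np.where(lo[r])[0].max()) for r in range(y,y+h,8)]; print([tuple(map(int,p)) for p in prof])
# stem centreline rows -> z=.018 ; boot end bottom
rows=range(200,270,5); cl=[(( (w_:=np.where(lo[r])[0]).min()+w_.max())/2,r) for r in rows]
P=plane("wrist",cl,0.018,sa); k=np.polyfit(P[:,0],P[:,1],1); print("stem line yaw",np.degrees(np.arctan(k[0])),"y at x=.53:",np.polyval(k,.53), "resid",np.ptp(P[:,1]-np.polyval(k,P[:,0])))
for z in(.018,.036): print(z,"head end",plane("wrist",[(315,y)],z,sa).round(4),"boot end",plane("wrist",[(314,y+h)],z,sa).round(4))
b=cv2.imread("pics/w_handle.png"); sb=json.load(open("pics/w_handle.json"))
out=np.zeros((600,800,3),np.uint8)
p=cv2.resize(b[20:400,230:400],None,fx=1.57,fy=1.57,interpolation=cv2.INTER_CUBIC); 
q=cv2.resize(b[120:310,250:400],None,fx=3.1,fy=3.1,interpolation=cv2.INTER_CUBIC)
out[:p.shape[0],:p.shape[1]]=p[:600]; out[:q.shape[0],300:300+q.shape[1]]=q[:600]; cv2.imwrite("pics/hz.png",out)
E
```

```text
bbox 299 141 36 168
[(141, 302, 325), (149, 299, 334), (157, 299, 334), (165, 299, 333), (173, 299, 332), (181, 299, 333), (189, 305, 326), (197, 305, 326), (205, 305, 326), (213, 305, 325), (221, 305, 325), (229, 304, 325), (237, 304, 325), (245, 304, 324), (253, 304, 324), (261, 304, 324), (269, 303, 324), (277, 301, 327), (285, 300, 327), (293, 300, 326), (301, 300, 326)]
stem line yaw -9.32318044765869 y at x=.53: 0.2944736050525352 resid 0.0008885687998635983
0.018 head end [[0.4313 0.3082 0.018 ]] boot end [[0.636  0.2789 0.018 ]]
0.036 head end [[0.4314 0.3083 0.036 ]] boot end [[0.6275 0.2803 0.036 ]]
```

View pics/hz.png

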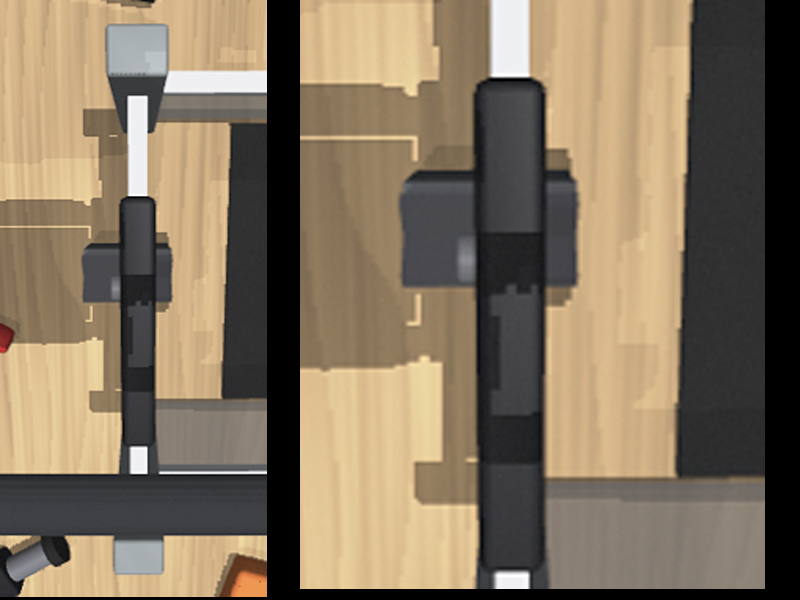

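The handle spans (317.8, 145.2–304.5) and the channel tops are at ~(317.3,51.8) and (318.5,373.5), right one partly hidden. I'll solve the handle height from its 130 mm length.

```bash
python3 - <<'E'
from h import *
import json
sb=json.load(open("pics/w_handle.json"))
print(plane("wrist",[(317.3,51.8),(318.5,373.5)],.25,sb).round(4))
for z in (.23,.24,.25,.26):
    P=plane("wrist",[(317.8,145.2),(317.8,304.5)],z,sb); w=plane("wrist",[(306.5,220),(329,220)],z,sb)
    print("top z",z,P.round(4).tolist(),np.linalg.norm(P[0]-P[1]).round(4),np.linalg.norm(w[0]-w[1]).round(4))
# top image ends of handle: left 257..333
for z in (.23,.24,.25,.26):
    P=plane("top",[(257.3,199.5),(333.5,201)],z); print(z,P.round(4).tolist(),np.linalg.norm(P[0]-P[1]).round(4))
E
```

```text
[[ 0.6125  0.1736  0.25  ]
 [ 0.6141 -0.0805  0.25  ]]
top z 0.23 [[0.6129, 0.1102, 0.23], [0.6133, -0.0253, 0.23]] 0.1355 0.0186
top z 0.24 [[0.613, 0.1103, 0.24], [0.6133, -0.0207, 0.24]] 0.131 0.0179
top z 0.25 [[0.613, 0.1103, 0.25], [0.6133, -0.016, 0.25]] 0.1264 0.0173
top z 0.26 [[0.613, 0.1104, 0.26], [0.6133, -0.0114, 0.26]] 0.1218 0.0167
0.23 [[0.6149, 0.1108, 0.23], [0.6159, -0.02, 0.23]] 0.1307
0.24 [[0.6132, 0.1096, 0.24], [0.6141, -0.0196, 0.24]] 0.1292
0.25 [[0.6114, 0.1085, 0.25], [0.6123, -0.0193, 0.25]] 0.1278
0.26 [[0.6096, 0.1074, 0.26], [0.6105, -0.0189, 0.26]] 0.1263
```

```bash
python3 - <<'E'
from h import *
X,Y=.6132,.0447
p=lambda t:(lambda s:print(t,s["t"],s["tcp_pos"].round(4),s["force"].round(1),round(s["gripper_width"],4),s["finger_force"]))(ctrl.state())
print(ctrl.move_straight([X,Y,.218],v=.12,until_force=12)); p("down")
ctrl.grab(50); p("grab")
print(ctrl.move_straight([X,Y,.290],v=.06,until_force=45)); p("up1")
print(ctrl.move_straight([X,Y,.325],v=.025,until_force=15)); p("up2")
ctrl.sleep(.2); p("hold")
cv2.imwrite("pics/side1.png",ctrl.camera("side")[:,:,::-1])
E
```

```text
False
down 4.6667 [0.6135 0.0447 0.2188] [-0.1  0.1  0.2] 0.093 0.0
grab 5.825 [0.6128 0.0447 0.2179] [-3.5 -0.6  0. ] 0.0176 49.999637603759766
False
up1 7.175 [0.6128 0.0447 0.2908] [ -6.2   0.7 -10.4] 0.0174 49.99659061431885
True
up2 7.8583 [0.6127 0.0447 0.3015] [ 3.1 -0.1  2.8] 0.018 49.9917733669281
hold 8.0583 [0.6127 0.0447 0.3005] [6.6 0.  3. ] 0.0176 49.991464018821716
```

```bash
python3 - <<'E'
from h import *
X,Y=.6128,.0447
p=lambda t:(lambda s:print(t,s["t"],s["tcp_pos"].round(4),s["force"].round(1),round(s["gripper_width"],4),s["finger_force"]))(ctrl.state())
for i in range(4):
    r=ctrl.move_straight([X,Y,ctrl.state()["tcp_pos"][2]+.004],v=.02,until_force=40); p(r)
    if r: break
E
```

```text
False 8.5833 [0.6125 0.0447 0.302 ] [  6.    1.1 -26.5] 0.0173 49.983651638031006
False 8.8333 [0.6124 0.0447 0.3021] [  9.5   0.2 -35.9] 0.0175 49.980334639549255
False 9.0833 [0.6124 0.0447 0.3021] [ 10.8   0.5 -36.7] 0.0177 49.980350732803345
False 9.3333 [0.6124 0.0447 0.3021] [ 10.    0.3 -35.9] 0.0172 49.98019516468048
```

```bash
cat >> h.py <<'E'
def quat(yaw, pitch=0):
    """tool down, tool y = left of heading yaw; pitch>0 raises the nose ahead"""
    ty=np.array([-np.sin(yaw),np.cos(yaw),0]); tz=np.array([0,0,-1.]); M=np.c_[np.cross(ty,tz),ty,tz]
    return (R.from_rotvec(-pitch*ty)*R.from_matrix(M)).as_quat()
def p(t=""):
    s=ctrl.state(); print(t,round(s["t"],2),s["tcp_pos"].round(4),"F",s["force"].round(1),"M",s["ft_torque"].round(2),"w",round(s["gripper_width"],4)); return s
E
python3 - <<'E'
from h import *
ctrl.move_straight([.6126,.0447,.3022],v=.03); p("relax")
ctrl.let_go(); p("open")
ctrl.move_straight([.6126,.0447,.37],v=.2)
yaw=np.radians(-9); q=quat(yaw); print(q)
ctrl.move_pose([.470,.305,.12],q); p()
print(ctrl.move_straight([.470,.305,.004],v=.12,until_force=12)); p("down")
ctrl.grab(60); p("grab")
ctrl.move_straight([.470,.305,.025],v=.06); p("lift")
ctrl.move_straight([.470,.305,.15],v=.12); s=p("lifted")
cv2.imwrite("pics/side2.png",ctrl.camera("side")[:,:,::-1])
E
```

```text
relax 9.62 [0.6125 0.0447 0.302 ] F [  2.4   0.5 -15.3] M [ 0.01 -0.5   0.03] w 0.0174
open 10.88 [0.6126 0.0447 0.3022] F [ 0.  -0.3 -0.3] M [-0.01  0.04  0.01] w 0.0927
[0.0784591  0.99691733 0.         0.        ]
 12.81 [0.4707 0.3047 0.1204] F [ 0.5 -0.2  0.6] M [ 0.04 -0.06  0.01] w 0.0931
False
down 13.93 [0.4704 0.3052 0.0047] F [ 0.6 -0.3 -0.5] M [0.01 0.05 0.05] w 0.0933
grab 14.81 [0.47  0.305 0.004] F [ 0.2 -1.  -0. ] M [-0.    0.03  0.  ] w 0.0394
lift 15.31 [0.4701 0.305  0.0253] F [ 0.2  0.1 -3.4] M [ 0.03  0.19 -0.01] w 0.0397
lifted 16.5 [0.4696 0.3048 0.1492] F [-0.4  0.3 -3.1] M [0.02 0.16 0.01] w 0.0393
```

View pics/side2.png

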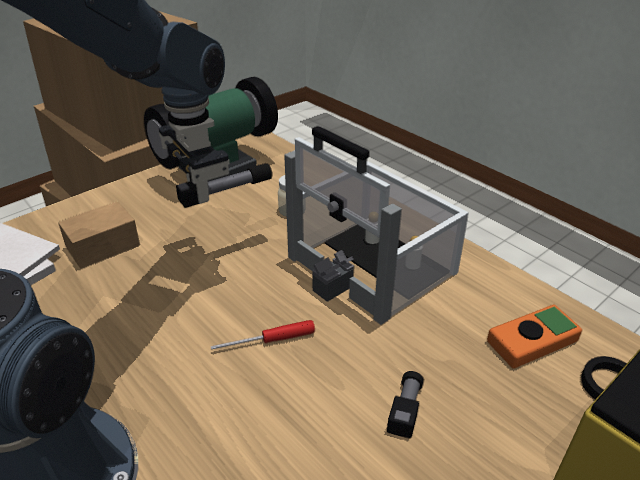

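The side view shows the sash fully up (handle ~(340,148)) and the coil held nearly level, head ~(190,193) to boot end ~(268,173). Now I'll measure the nose against the expected in-hand pose.

```bash
python3 - <<'E'
from h import *
s=cv2.imread("pics/side2.png"); t=ctrl.camera("top")[:,:,::-1].copy(); cv2.imwrite("pics/top2.png",t)
st=ctrl.state()
yaw=np.radians(-9); ax=np.array([np.cos(yaw),np.sin(yaw),0]); g=st["tcp_pos"]+[0,0,.014]
for L in(.115,.135,.160): print(L,proj("side",g+ax*L).round(1),proj("top",g+ax*L).round(1))
out=np.zeros((600,800,3),np.uint8)
c=proj("top",g+ax*.115)[0].astype(int); print(c)
out[:,:400]=cv2.resize(t[c[1]-30:c[1]+30,c[0]-20:c[0]+20],(400,600),interpolation=cv2.INTER_CUBIC)
out[:400,400:]=cv2.resize(s[155:205,225:275],(400,400),interpolation=cv2.INTER_CUBIC)
cv2.imwrite("pics/nose.png",out)
E
```

```text
0.115 [[248.2 176.1]] [[164.6 220.4]]
0.135 [[256.7 173.6]] [[166.9 209.8]]
0.16 [[267.2 170.5]] [[169.7 196.6]]
[164 220]
```

View pics/nose.png

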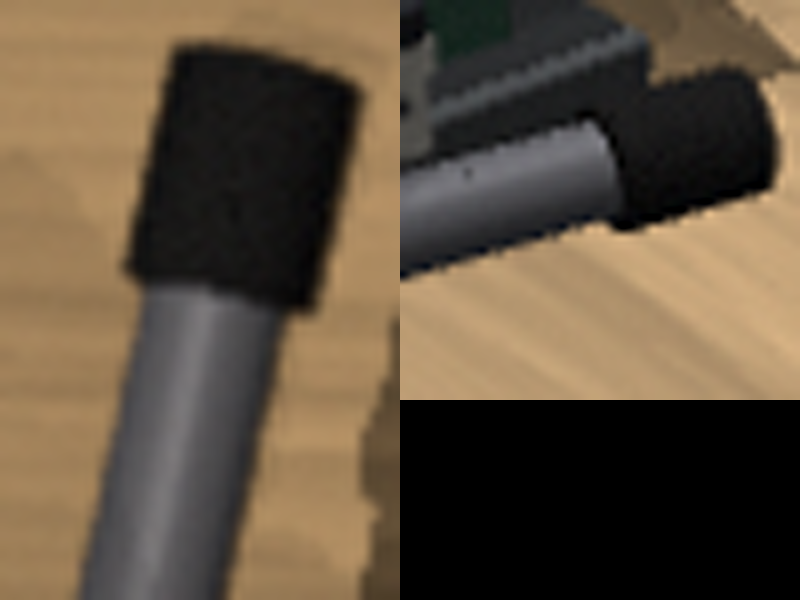

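The nose is at ~(170,196.5) in the top view and ~(268.7,171) in the side view, within about 1 px of the prediction (coil level, origin ≈63 mm ahead of the TCP). Next, insert.

```bash
python3 - <<'E'
from h import *
X,Y=.541,.0447
ctrl.move_straight([.385,.300,.15],v=.15)
q=quat(0.002)
ctrl.move_straight([.385,Y,.107],v=.15,rot=q); p("front")
cv2.imwrite("pics/top3.png",ctrl.camera("top")[:,:,::-1])
print(ctrl.move_straight([X,Y,.107],v=.10,until_force=10)); p("in")
print(ctrl.move_straight([X,Y,.078],v=.05,until_force=8)); ctrl.sleep(.2); p("low")
print(ctrl.move_straight([X,Y,.046],v=.012,until_force=3.)); p("touch"); ctrl.sleep(.2); p("t2")
cv2.imwrite("pics/side3.png",ctrl.camera("side")[:,:,::-1])
E
```

```text
front 19.19 [0.385  0.045  0.1071] F [-0.7 -0.1 -2.3] M [ 0.01  0.17 -0.03] w 0.0397
False
in 20.95 [0.5407 0.0447 0.107 ] F [-0.1  0.2 -2.3] M [ 0.    0.19 -0.05] w 0.0395
False
low 21.88 [0.5412 0.0447 0.0783] F [-0.5 -1.3 -2.7] M [ 0.06  0.17 -0.04] w 0.04
True
touch 23.27 [0.5411 0.0449 0.0628] F [0.6 1.  2.9] M [ 0.25 -0.47  0.16] w 0.0398
t2 23.47 [0.541  0.0449 0.0627] F [1.2 2.6 2.5] M [ 0.43 -0.8   0.28] w 0.0396
```

View pics/side3.png

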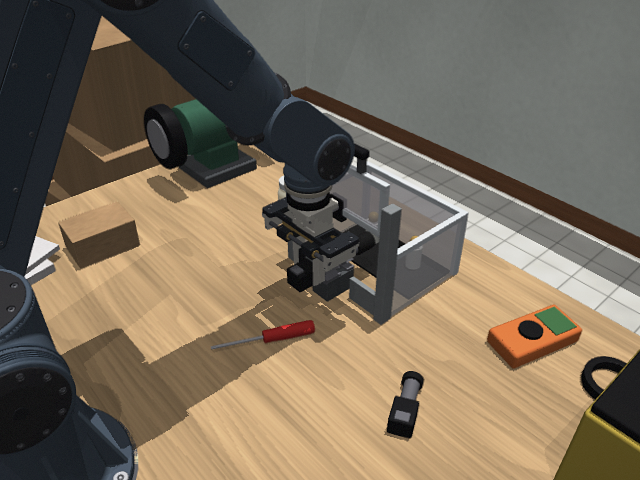

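The coil is under the sash and touching the cradle at TCP z 0.0627. Fy = +2.6 N suggests the right cheek touched first, so I'll nudge left, then settle.

```bash
python3 - <<'E'
from h import *
s=ctrl.state(); x,y,z=.541,.0447,s["tcp_pos"][2]
for i in range(8):
    f=ctrl.state()["force"]; 
    if abs(f[1])>1.0: y+=np.clip(.0004*f[1],-.0012,.0012)
    elif f[2]>8: break
    else: z-=.0006
    ctrl.move_straight([x,y,z],v=.01); ctrl.sleep(.08); p(f"{y:.4f} {z:.4f}")
E
```

```text
0.0459 0.0627 23.9 [0.5405 0.0459 0.0623] F [ 0.5  2.4 -0.4] M [ 0.27 -0.05  0.17] w 0.0396
0.0469 0.0627 24.23 [0.5406 0.0467 0.0624] F [-0.2 -0.3 -2.8] M [-0.1   0.23 -0.05] w 0.0398
0.0469 0.0621 24.57 [0.5409 0.0466 0.0621] F [-2.4 -3.1  1.2] M [-0.65  0.47 -0.11] w 0.04
0.0457 0.0621 24.92 [0.541 0.046 0.062] F [-1.1  3.4 -1. ] M [0.65 0.18 0.31] w 0.0393
0.0469 0.0621 25.27 [0.5411 0.0466 0.0621] F [-0.4 -4.4 -1.4] M [-0.54  0.24 -0.05] w 0.0397
0.0457 0.0621 25.62 [0.5411 0.046  0.0621] F [-0.1  3.1 -2.4] M [0.59 0.02 0.3 ] w 0.0398
0.0469 0.0621 25.97 [0.5411 0.0466 0.0621] F [ 0.2 -2.5 -1.1] M [-0.47  0.01 -0.06] w 0.0393
0.0459 0.0621 26.3 [0.541  0.0461 0.062 ] F [ 0.4  2.5 -0.9] M [ 0.44 -0.01  0.26] w 0.0397
```

```bash
python3 - <<'E'
from h import *
y=.0464
ctrl.move_straight([.541,y,.0620],v=.01); ctrl.sleep(.1); p("c")
print(ctrl.move_straight([.541,y,.052],v=.008,until_force=5)); ctrl.sleep(.15); p("seat")
E
```

```text
c 26.65 [0.541  0.0464 0.062 ] F [ 0.   1.3 -0.9] M [ 0.14 -0.02  0.06] w 0.0398
True
seat 27.12 [0.541  0.0463 0.0618] F [ 0.2 -1.7  5.8] M [-0.   -0.08  0.14] w 0.0395
```

```bash
python3 - <<'E'
from h import *
ctrl.let_go(); p("open")
ctrl.move_straight([.539,.0464,.16],v=.12)
ctrl.move_straight([.50,.0464,.37],v=.25); p("up")
s=ctrl.camera("side")[:,:,::-1].copy(); cv2.imwrite("pics/side4.png",s)
t=ctrl.camera("top")[:,:,::-1]; cv2.imwrite("pics/top4.png",t)
cv2.imwrite("pics/c4.png",cv2.resize(s[110:330,260:480],(600,600),interpolation=cv2.INTER_CUBIC))
E
```

```text
open 28.1 [0.5405 0.0464 0.0613] F [0.5 0.8 0.9] M [-0.    0.05 -0.01] w 0.0929
up 30.08 [0.4997 0.0464 0.3685] F [-0.2  0.3 -0.9] M [-0.01  0.05 -0.03] w 0.0928
```

View pics/c4.png

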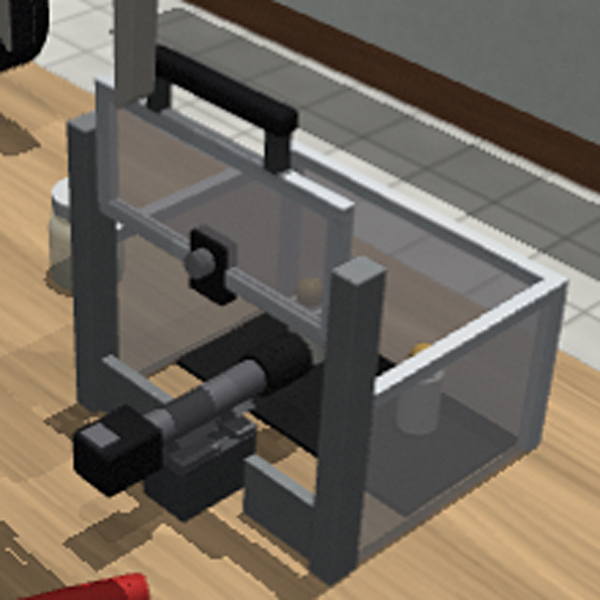

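The coil lies in the cradle under the raised sash, with its boot inside and head outside. Next, lower the sash.

```bash
python3 - <<'E'
from h import *
X,Y=.6126,.0447
q=quat(np.pi/2)*0+np.array([0.70671045,0.7075029,0,0])
ctrl.move_pose([X,Y,.375],q); p("above")
print(ctrl.move_straight([X,Y,.302],v=.12,until_force=12)); p("down")
ctrl.grab(40); p("grab")
print(ctrl.move_straight([X,Y,.236],v=.05,until_force=20)); p("low1"); ctrl.sleep(.15); p()
print(ctrl.move_straight([X,Y,.206],v=.01,until_force=5)); p("touch"); ctrl.sleep(.15); p()
cv2.imwrite("pics/side5.png",ctrl.camera("side")[:,:,::-1])
E
```

```text
above 31.58 [0.6125 0.0447 0.3748] F [-0.1  0.2 -0.3] M [-0.09  0.01 -0.05] w 0.093
False
down 32.34 [0.6129 0.0447 0.3028] F [ 0.3 -0.6  0.2] M [-0.07  0.04 -0.02] w 0.0934
grab 33.5 [0.6128 0.0447 0.302 ] F [ 1.1 -0.7 -0.9] M [-0.07 -0.21  0.07] w 0.0179
False
low1 34.97 [0.6127 0.0447 0.2358] F [ 6.2  0.8 -1.3] M [-0.05 -0.94  0.08] w 0.0179
 35.12 [0.6127 0.0447 0.2358] F [ 5.6 -0.1 -1.4] M [ 0.02 -0.9   0.05] w 0.0183
True
touch 36.6 [0.6128 0.0447 0.2231] F [0.3 0.6 2.5] M [-0.05  0.16  0.08] w 0.0177
 36.75 [0.6128 0.0447 0.2231] F [-2.  -0.7  2.7] M [-0.07  0.62  0.1 ] w 0.0176
```

Fx changed as much as Fz, so this could be a false touch. I'll step on in small increments watching Fz.

```bash
python3 - <<'E'
from h import *
z=ctrl.state()["tcp_pos"][2]
for i in range(24):
    z-=.0007; ctrl.move_straight([.6127,.0447,z],v=.01); ctrl.sleep(.05)
    s=ctrl.state(); print(round(s["t"],2),round(z,4),s["tcp_pos"][2].round(4),s["force"].round(1))
    if s["force"][2]>7: break
E
```

```text
37.15 0.2224 0.2231 [-1.9 -0.1  7.7]
```

```bash
python3 - <<'E'
from h import *
ctrl.let_go(); p("open")
ctrl.move_straight([.6127,.0447,.33],v=.15)
ctrl.move_pose([.35,.25,.40],[0.06707006,0.99774827,0,0]); p("away")
s=ctrl.camera("side")[:,:,::-1].copy(); cv2.imwrite("pics/side6.png",s)
t=ctrl.camera("top")[:,:,::-1].copy()
out=np.hstack([cv2.resize(s[150:310,280:420],(420,480),interpolation=cv2.INTER_CUBIC),cv2.resize(t[130:260,220:380],(380,309))[:309].repeat(1,0) if 0 else cv2.copyMakeBorder(cv2.resize(t[130:260,220:380],(380,309)),0,171,0,0,cv2.BORDER_CONSTANT)])
cv2.imwrite("pics/c6.png",out)
E
```

```text
open 38.41 [0.6127 0.0447 0.2224] F [-0.4 -0.6  0.2] M [-0.07  0.05 -0.01] w 0.0936
away 40.56 [0.3505 0.2498 0.3996] F [-0.6 -0.4 -0.4] M [0.04 0.   0.03] w 0.0929
```

View pics/c6.png

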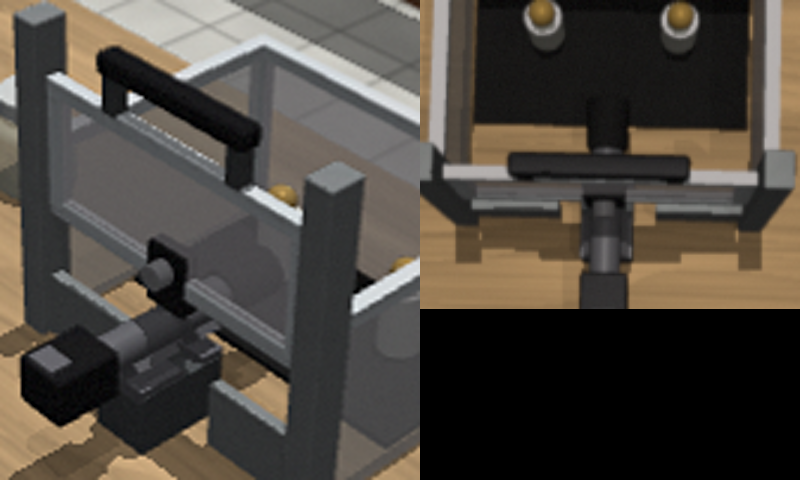

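The foot sits on the stem between the V blocks, the coil is level and straight with its boot inside, and nothing else has moved.

```bash
python3 -c "
from plant import ctrl
print(ctrl.sign_off())"
```

```text
the job is handed in; nothing more can be done
None
```

The job is handed in at about 41 s: I raised the sash to its top stop, laid the long coil in the V cradle (boot inside, head outside) and let go, then lowered the sash until its foot rested on the stem with about 5 N and released it; the short coil, screwdriver and jar were not touched.

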